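# Screw the battery cover of a site lamp shut and try its key

## Robot

A 6-joint arm with a two-finger parallel gripper is mounted at the origin on the work surface. World frame = base frame: x ahead of the robot, y to its left, z up, the work surface at z = 0. Lengths are in m, angles in rad, forces in N, time in s.
With the tool pointing down it reaches from about 0.3 to 0.875 m from the base axis. Payload 6.4 kg.
Tool frame: the origin (TCP) lies on the mounting face of the last link; the fingertips stand 173 mm ahead of it and the grasp point (between the pads) lies 155 mm ahead of it; z points along the fingers, x is the direction in which the jaws open and shut, and the axes are right-handed (so a half turn about z gives the same grasp; the last joint's range is limited). The gripper opens to 85 mm and grips with 20 to 120 N. Pads are 22 mm wide; open, the fingers measure 114 mm over their backs; the gripper's body (76 mm by 85 mm) begins 54 mm behind the grasp point. The pads swing forward as they close: fully open they stand 13 mm farther back than shut.
Start: joints at [-1.46, 0.181, 1.607, -0, 1.354, -0.206], TCP at [0.179, -0.546, 0.405] pointing down, gripper open.
Joint ranges: [-2.99, 2.99], [-0.89, 2.07], [0.3, 2.58], [-1.14, 4.28], [0, 2.63], [-3.12, 3.12]. Speed limits (rad/s): [2.57, 2.57, 3.01, 3.14, 3.14, 3.14].

## Interface

Orientations are given as a unit quaternion [x, y, z, w].
In Python, from cell import env, snapshot, calibration gives the robot as it stands.
- The arm moves only by the tool play_rows, never from a script. Its argument "increments" is a list of rows, each a list of 7 numbers: the shift along the tool's x, y, z in units of 4 cm (1.0 is 4 cm), then the turn, a rotation vector about the tool's x, y, z in units of 0.1 rad (1.0 is 0.1 rad), then the opening in per cent of the stroke, from 0 (shut) to 100 (fully open). In form: [[tx, ty, tz, rx, ry, rz, jaw], ...]. A call has 1 to 10 rows; each row shifts and turns the commanded pose from where the row before left it, along the tool's axes as they then stand; what a row does not reach is not made up. A row lasts 1/8 s, in which the tool goes at most 62.5 mm and 10.7 degrees, less where a joint would pass 70% of its speed; a pose out of reach is approached as far as the arm can. A call with a number of a shift or a turn outside -1 to 1 is refused whole. A call with a gripper value outside its range is refused whole. The fingers move at their own pace and stop on an object; "force" is the grip in N (left out, the last holds). Time passes only in rows, so rows that do not move let the fingers close. It gives the time, the measured TCP pose, the force and the opening at its end, in the units of the state.
- env.state(): the state, without advancing time (a new reading comes with each control period).
- snapshot(name): name is "scene" or "top"; returns the picture (420x560x3 uint8, blue, green, red); there is no depth.
- calibration(name): a dict with "fx", "fy", "cx", "cy" (pixels), "distortion" ([k1, k2, p1, p2, k3] as OpenCV has them; the pictures are not rectified), "eye" and "rotation" of the camera in the world. Camera axes: x right, y down, z forward; pixel columns grow to the right and rows downward; lengths in m; the calibration is good to about 2 mm. A picture is of the moment at which its call begins. calibration takes no time and is no camera call.
- env.job_done(): hands the job in, once; it reports no verdict.
The state is a dict: "time": time; "joint_pos": joint angles; "joint_vel": joint speeds; "tau": joint torques, N m; "tool_pos": TCP position; "eef_rot": TCP orientation; "ft_force": force on the tool from outside, world axes, zero at the start; "moment": the same for the moment, N m; "finger_gap": finger opening in m.
Only numpy, scipy, OpenCV 4.12 (cv2) and the standard library are available. Lean on these libraries where they do the work, as an engineer would, in place of code of your own. Each camera call takes 0.05 s, during which the arm holds its last target. There are 200 camera calls.

## Task

Take the red-handled screwdriver from the blue stand, seat its blade in the slot of the big cover screw on top of the yellow site lamp and, keeping it pushed in, turn the screw clockwise until it is fully tight; then put the screwdriver back upright in its own hole of the stand. After that try the lamp's red key: press it to its first click, hold it there for about a second, then press it on all the way down for a moment and let go. Leave everything else on the counter where it is.

Things in the scene. Friction and masses are not known exactly. Their poses are not given: they have to be found in the camera images.
- driver: red-handled slotted screwdriver, 112 mm long, about 90 g, standing blade down in the blue stand. Origin at the blade's end, z up along the tool to the handle. Square handle 24 x 24 mm from 52 to 112 mm above the blade's end, flat sides facing the tool's x and y; round shank 7 mm thick; blade 11 mm wide along the tool's y, 4 mm thick along its x, 12 mm long
- driver_mid (a point): centre of the red screwdriver's handle, 82 mm above the blade's end, on its axis; axes as the screwdriver's. In the stand the flat underside of the handle rests on the stand's top and the 60 mm of handle stand free above it
- driver_tip (a point): end of the red screwdriver's blade, on its axis; axes as the screwdriver's
- stand_top (a point): centre of the top of the blue driver stand (fixed), 70 mm above the counter; z up, y along its row of holes. Top 60 (x) by 150 mm (y), two round holes 19 mm across at y = -35 and +35 mm, each with one screwdriver; which is where varies. The drivers start with x and y along the stand's
- screw_slot (a point): centre of the floor of the slot in the cover screw's head, on the screw's axis; x along the slot, z up. Round steel head 31 mm across; slot closed at both ends, 14 mm long (x), 6 mm wide (y), 5.5 mm deep, mouth bevelled by 2 mm all round. It sits on the fixed yellow lamp, 130 x 200 mm, 90 mm high; this point is 93 mm above the counter when the screw is tight, up to 4 mm higher when loose
- screw (a joint): turn of the cover screw, rad: 0 fully loose, grows clockwise seen from above, 1.5 is the hard stop (fully tight); starts between 0 and 0.4. The head sinks 4 mm in proportion over the 1.5 rad, so the blade must follow it down. It turns against about 0.1 N m of friction and stays where it is left
- key_top (a point): centre of the top face of the lamp's round red two-stage key, 30 mm across, facing up, 108 mm above the counter when free, axes as the fixed lamp's (z up); the screw's axis lies 105 mm from it towards its -y. It moves straight down
- key_low (a joint): first stage of the red key, m: 0 free, 0.005 at the first click, where it stops; from 1 N to 3 N; springs back
- key_high (a joint): second stage of the red key, m: stays at 0 until about 8 N of push, then moves on to 0.004 (fully down, 11 N); springs back. Total travel 9 mm
- spare_mid (a point): the other screwdriver, same shape and size as the red one but with a green handle, standing in the other hole of the stand; centre of its handle; not needed
- cart_a_mid (a point): standing blue sealant cartridge, 50 mm across, 200 mm tall plus nozzle; half-way up; bystander
- cart_b_mid (a point): standing white sealant cartridge, same size; half-way up; bystander
- tape_mid (a point): yellow tape measure 70 x 62 x 36 mm lying near the robot; centre; bystander
- battery_mid (a point): black battery pack 75 x 110 x 61 mm; centre; bystander
- tin_mid (a point): blue and metal tin, 86 mm across, 100 mm tall; centre; bystander
Things that resemble listed ones, but are neither listed nor needed, are in the scene too. What is shaped like the part that bears stand_top but green is not meant.

How it is judged:
On the way, in this order (a step that is already met when the one before it is completed fails the run):
1. the red screwdriver's blade is seated on the floor of the slot while the screw is still loose (z of driver_tip in the frame of screw_slot between -0.003 and 0.002 m and x of driver_tip in the frame of screw_slot between -0.004 and 0.004 m and y of driver_tip in the frame of screw_slot between -0.004 and 0.004 m and value of joint screw below 0.8 rad), for 0.2 s.
2. the screw is fully tight with the blade still seated in the slot (z of driver_tip in the frame of screw_slot between -0.003 and 0.002 m and x of driver_tip in the frame of screw_slot between -0.004 and 0.004 m and y of driver_tip in the frame of screw_slot between -0.004 and 0.004 m and value of joint screw above 1.38 rad), for 0.1 s.
3. the red screwdriver stands back in its hole, let go (distance of driver_mid from where it was at the start of the episode below 0.015 m and angle between driver_mid's own z axis and vertical below 0.12 rad and z of driver_mid in the frame of stand_top below 0.034 m and contact force between driver and the fingers below 0.2 N and linear speed of driver below 0.02 m/s), for 0.2 s.
4. the key is held at its first click, not beyond (value of joint key_low above 0.004 m and value of joint key_high below 0.001 m), for 0.3 s.
5. the key is pressed fully down (value of joint key_high above 0.003 m), for 0.1 s.
At the end, for the whole second after the job is handed in: The screw is within 0.12 rad of its tight stop, the red screwdriver stands upright (within 0.12 rad) and at rest in its own hole, its handle on the stand's top and within 15 mm of where it started, released; the key is free again (both stages under 1 mm) (all of step 3 and value of joint screw above 1.38 rad and value of joint each of key_low, key_high below 0.001 m); the robot touches nothing.
It fails at once if a bystander is moved by more than 25 mm (distance of any of spare_mid, cart_a_mid, cart_b_mid, tape_mid, battery_mid, tin_mid from where it was at the start of the episode above 0.025 m).
It also fails if it takes over 72 s, if anything falls off the work surface, if the arm or the gripper's body presses on something with over 40 N, if the wrist force passes 120 N, or if a joint passes its speed limit or range.

## Working session

There is one attempt and no reset: what is moved stays moved. The work goes in short steps, Python scripts to look and compute and a tool call to move; the robot and the scene stay as the last step left them, time stands still between calls to the robot, and variables do not carry over. Pictures are saved under pics/ and viewed, about 8 in all and at most 12, crops included, and the job is handed in when it is done.

Besides the shell and the picture viewer there is one more tool, called after "Request:" as name(argument=value, ...), one argument or row to a line, values as JSON. play_rows: Moves the arm, as the interface text tells. Shifts and turns lie within -1 to 1; 1 stands for 4 cm of shift or 0.1 rad of turn. Its arguments: {"type":"object","properties":{"increments":{"type":"array"},"force":{"type":"number"}},"required":["increments"]}

```bash
ls; mkdir -p pics
python3 - <<'E'
from cell import env,snapshot,calibration
import cv2
for n in("scene","top"):
    cv2.imwrite(f"pics/{n}0.png",snapshot(n)); print(calibration(n))
print(env.state())
E
```

```text
pics
{'fx': 390.0968137384171, 'fy': 390.0968137384171, 'cx': 281.9519825282259, 'cy': 209.1180191402757, 'distortion': array([0.0071878, 0.       , 0.       , 0.       , 0.       ]), 'eye': array([ 1.06246084, -0.81512597,  1.07836425]), 'rotation': array([ 0.88758333,  0.2786714 , -0.11855355, -0.34710681])}
{'fx': 440.21219607289856, 'fy': 440.21219607289856, 'cx': 280.4006419266456, 'cy': 203.1493099194911, 'distortion': array([0.04240663, 0.        , 0.        , 0.        , 0.        ]), 'eye': array([ 0.39822527, -0.07373862,  1.66222489]), 'rotation': array([ 0.70810262, -0.70488837,  0.02743153, -0.03115404])}
{'time': 0.1, 'joint_pos': array([-1.46030172e+00,  1.81482363e-01,  1.60788961e+00, -2.28507964e-05,
        1.35380801e+00, -2.06300327e-01]), 'joint_vel': array([ 0.00107752, -0.00315532, -0.00546673,  0.00169753,  0.00098964,
        0.0010874 ]), 'tau': array([ 6.44311331e-04, -4.45874083e+01, -3.52236450e+01, -1.72867435e-04,
        4.22896221e-03,  1.01894062e-05]), 'tool_pos': array([ 0.17911378, -0.54615746,  0.40387414]), 'eef_rot': array([ 8.09792088e-01, -5.86716409e-01, -5.41945442e-04, -5.79933387e-04]), 'ft_force': array([-0.07752227, -0.16185414,  0.43541668]), 'moment': array([-0.01658656,  0.04340853,  0.00149682]), 'finger_gap': 0.08507630582202605}
```

View pics/scene0.png

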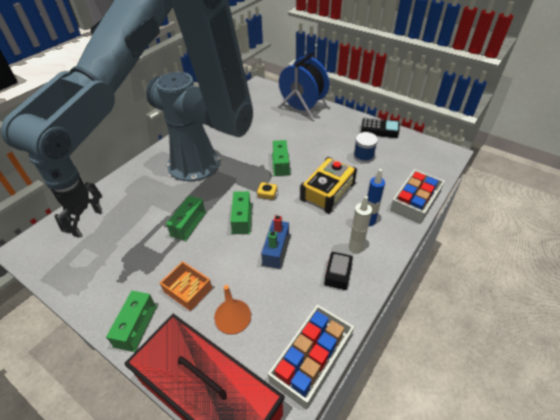

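View pics/top0.png

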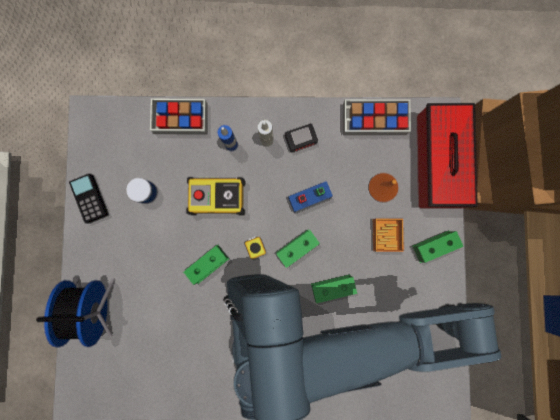

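The scene view shows the blue stand at about (276,242) with the red driver at (278,222) and the green one at (272,240). In the top view the stand is at (310,197), with red at (301,199) and green at (321,191). The lamp is at (215,196) in the top view, with its key at (198,196) and its screw at (229,196). The green blocks are decoys. I'll enlarge these areas.

Run:
```python
import cv2,numpy as np
t=cv2.imread("pics/top0.png")[170:225,180:340]; s=cv2.imread("pics/scene0.png")
a=cv2.resize(t,None,fx=5,fy=5,interpolation=cv2.INTER_CUBIC)
b=cv2.resize(s[150:215,295:365],None,fx=5,fy=5,interpolation=cv2.INTER_CUBIC)
c=cv2.resize(s[205:270,255:325],None,fx=5,fy=5,interpolation=cv2.INTER_CUBIC)
o=np.zeros((600,800,3),np.uint8); o[:275]=a; o[275:600,:350]=b; o[275:600,400:750]=c
cv2.imwrite("pics/crop0.png",o)
```

```text
(no output)
```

View pics/crop0.png

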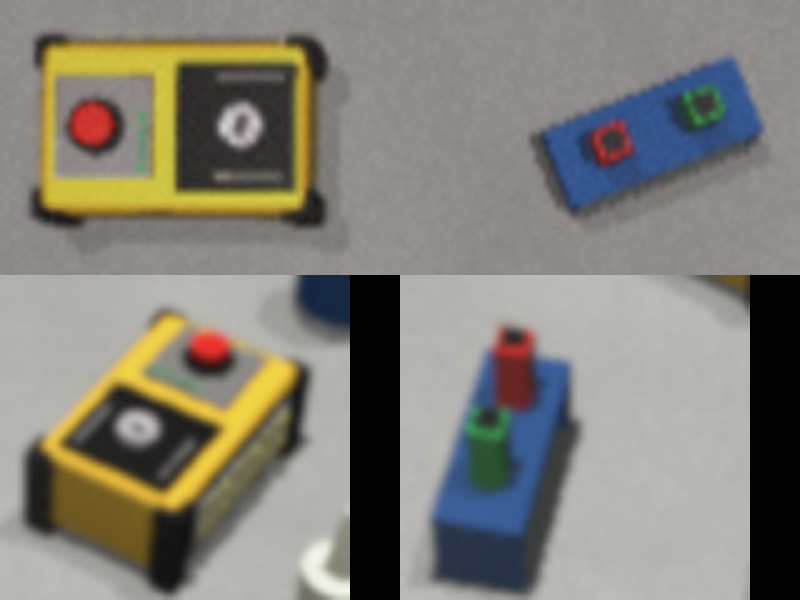

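```bash
cat > h.py <<'E'
import cv2,numpy as np
from scipy.spatial.transform import Rotation as R
from cell import env,snapshot,calibration
def ray(n,px):
    c=calibration(n);K=np.array([[c['fx'],0,c['cx']],[0,c['fy'],c['cy']],[0,0,1]])
    p=cv2.undistortPoints(np.array(px,float).reshape(-1,1,2),K,np.array(c['distortion']))[:,0]
    d=R.from_quat(c['rotation']).apply(np.c_[p,np.ones(len(p))])
    return np.array(c['eye']),d
def onz(n,px,z):
    e,d=ray(n,px); return e+d*((z-e[2])/d[:,2])[:,None]
def cen(mask,x0,y0):
    m=cv2.moments(mask.astype(np.uint8),True); return [x0+m['m10']/m['m00'],y0+m['m01']/m['m00']],m
E
python3 - <<'E'
from h import *
np.set_printoptions(precision=4,suppress=True)
T=cv2.imread("pics/top0.png"); S=cv2.imread("pics/scene0.png")
def red(I,x0,x1,y0,y1,col='r'):
    h=cv2.cvtColor(I[y0:y1,x0:x1],cv2.COLOR_BGR2HSV).astype(int)
    k=(h[...,1]>130)&(h[...,2]>60)
    m=k&((h[...,0]<8)|(h[...,0]>172)) if col=='r' else k&(h[...,0]>100)&(h[...,0]<125) if col=='b' else k&(h[...,0]>45)&(h[...,0]<80)
    return m
m=red(T,190,208,186,206); c,_=cen(m,190,186); print('key top',c,onz('top',[c],.108), m.sum())
for col,b,z in(('r',(295,309,190,206),.130),('g',(312,330,183,199),.130)):
    m=red(T,*b,col).astype(np.uint8); cs,_=cv2.findContours(m,0,1); cc=max(cs,key=cv2.contourArea); (u,v),_,ang=cv2.minAreaRect(cc); u+=b[0];v+=b[2]; print(col,(u,v),onz('top',[(u,v)],z))
cor=np.array([(545,137),(733,58),(763,130),(575,208)])/5-.4+[180,170]
w=onz('top',cor,.07);print(w,w.mean(0))
print('ang', [np.degrees(np.arctan2(*(b-a)[1::-1])) for a,b in((w[0],w[1]),(w[3],w[2]))])
print('read top: red,green,key',onz('top',np.array([(612,143),(703,106)])/5-.4+[180,170],.13),onz('top',np.array([(93,126)])/5-.4+[180,170],.108),'screw',onz('top',np.array([(240,125)])/5-.4+[180,170],.1))
o=np.array([295,150])-.4; s=lambda u,v,ox,oy:[u/5+ox-.4,(v-275)/5+oy-.4]
print('scene: key',onz('scene',[s(210,349,295,150)],.108),'screw',onz('scene',[s(138,429,295,150)],.1),'red,green top',onz('scene',[s(515-400,337,255,205),s(489-400,418,255,205)],.13))
g=cv2.cvtColor(T,cv2.COLOR_BGR2GRAY)
print(g[189:202,222:235])
E
```

```text
key top [198.1060606060606, 194.36363636363637] [[0.5573 0.2268 0.108 ]] 66
r (301.40000104904175, 198.30000019073486) [[ 0.5428 -0.1387  0.13  ]]
g (319.5, 194.0) [[ 0.5582 -0.2019  0.13  ]]
[[ 0.553  -0.0947  0.07  ]
 [ 0.6114 -0.2314  0.07  ]
 [ 0.5588 -0.2529  0.07  ]
 [ 0.5014 -0.1166  0.07  ]] [ 0.5561 -0.1739  0.07  ]
ang [np.float64(-66.87776463088562), np.float64(-67.18073662921874)]
read top: red,green,key [[ 0.5432 -0.1408  0.13  ]
 [ 0.5694 -0.2044  0.13  ]] [[0.5558 0.2264 0.108 ]] screw [[0.5578 0.1233 0.1   ]]
scene: key [[0.5636 0.2219 0.108 ]] screw [[0.5607 0.1225 0.1   ]] red,green top [[ 0.547  -0.1382  0.13  ]
 [ 0.5734 -0.203   0.13  ]]
[[ 48  44  47  48  53  57  59  53  50  50  47  48  47]
 [ 47  49  49  61  77  98 113 105  67  56  50  49  52]
 [ 49  48  71 113 133 159 164 162 116  78  52  47  49]
 [ 51  56 100 164 177 173 161 170 160 120  64  49  46]
 [ 53  74 136 190 185 141 110 141 179 159  88  53  49]
 [ 54  98 173 196 184 112  97 140 189 183 111  57  46]
 [ 53 106 190 197 166 103 108 155 182 177 111  57  46]
 [ 53  94 171 183 165 122 126 176 175 145  89  54  49]
 [ 48  66 112 147 179 159 155 177 169 113  63  55  45]
 [ 48  52  66 102 162 168 166 147 129  78  45  50  52]
 [ 49  49  50  59  85 106 113  98  66  51  47  52  48]
 [ 48  49  48  50  52  61  61  53  50  49  49  49  50]
 [ 45  48  49  51  49  52  50  45  48  54  55  52  50]]
```

Run:
```python
from h import *
np.set_printoptions(precision=4,suppress=True)
from scipy.optimize import least_squares
# model fit of head disc + slot in images: render known geometry, fit xy, angle
def render(n,x,y,th,z,roi,ss=6):
    c=calibration(n);x0,x1,y0,y1=roi
    u,v=np.meshgrid(x0-.5+(np.arange((x1-x0)*ss)+.5)/ss,y0-.5+(np.arange((y1-y0)*ss)+.5)/ss)
    P=onz(n,np.c_[u.ravel(),v.ravel()],z)[:,:2]-[x,y]
    a=P@[np.cos(th),np.sin(th)];b=P@[-np.sin(th),np.cos(th)]
    head=(np.hypot(a,b)<.0155);slot=(abs(a)<.0075)&(abs(b)<.0035)
    f=lambda m:cv2.GaussianBlur(cv2.resize(m.reshape(u.shape).astype(np.float32),(x1-x0,y1-y0),interpolation=cv2.INTER_AREA),(0,0),.7)
    return f(head),f(slot&head)
for n,roi,g0 in(('top',(221,236,188,203),(.5578,.1233)),('scene',(315,331,174,188),(.5607,.1225))):
    I=cv2.cvtColor(cv2.imread(f"pics/{n}0.png"),cv2.COLOR_BGR2GRAY)[roi[2]:roi[3],roi[0]:roi[1]].astype(float)
    def fit(p):
        h,s=render(n,p[0]/100,p[1]/100,p[2],.1005,roi)
        A=np.c_[np.ones(I.size),h.ravel(),s.ravel()];w=np.linalg.lstsq(A,I.ravel(),rcond=None)[0]
        return A@w-I.ravel()
    best=min((least_squares(fit,[g0[0]*100,g0[1]*100,t],diff_step=2e-2) for t in np.radians([-60,-40,-20,0,20,60])),key=lambda r:r.cost)
    print(n,best.x[:2]/100,np.degrees(best.x[2]),best.cost)
    for t in range(-50,40,10): 
        r=least_squares(lambda q:fit([*q,np.radians(t)]),best.x[:2],diff_step=1e-2); print(t,round(r.cost),r.x/100)
```

```text
top [0.558  0.1233] -17.20280228524307 3383.2807818803676
-50 6911 [0.558  0.1233]
-40 5423 [0.558  0.1232]
-30 4248 [0.558  0.1233]
-20 3492 [0.558  0.1232]
-10 3498 [0.558  0.1233]
0 3967 [0.558  0.1232]
10 5079 [0.558  0.1232]
20 6297 [0.558  0.1232]
30 8070 [0.5581 0.1232]
scene [0.5592 0.1242] 0.0 90223.24594554736
-50 90457 [0.5591 0.1242]
-40 90444 [0.5591 0.1242]
-30 90400 [0.5592 0.1242]
-20 90338 [0.5591 0.1242]
-10 90251 [0.5591 0.1242]
0 90190 [0.5592 0.1242]
10 90267 [0.5592 0.1242]
20 90382 [0.5592 0.1242]
30 90626 [0.5591 0.1242]
```

Request:
play_rows(
  increments=[
    [-0.55, -1, 0, 0, 0, 0, 100],
    [-0.55, -1, 0, 0, 0, 0, 100],
    [-0.55, -1, 0, 0, 0, 0, 100],
    [-0.55, -1, 0, 0, 0, 0, 100],
    [-0.55, -1, 0, 0, 0, 0, 100],
    [-0.55, -1, 0, 0, 0, 0, 100],
    [-0.55, -1, 0, 0, 0, 0, 100],
    [-0.55, -1, 0, 0, 0, 0, 100],
    [-0.55, -1, 0, 0, 0, 0, 100],
    [-0.55, -1, 0, 0, 0, 0, 100],
  ],
  force=60,
)

```text
time: 1.35
tool_pos: [0.4915, -0.2114, 0.4044]
eef_rot: [0.81, -0.587, -0.0, 0.0]
ft_force: [0.0, -0.4, -0.4]
finger_gap: 0.0857
```

Request:
play_rows(
  increments=[
    [0, 0, 0, 0, 0, -1, 100],
    [0, 0, 0, 0, 0, -1, 100],
    [0, 0, 0, 0, 0, -1, 100],
    [0, 0, 0, 0, 0, -1, 100],
    [0, 0, 0, 0, 0, -1, 100],
    [0, 0, 0, 0, 0, -1, 100],
    [0, 0, 0, 0, 0, -1, 100],
    [0, 0, 0, 0, 0, -1, 100],
    [0, 0, 0, 0, 0, -1, 100],
    [0, 0, 0, 0, 0, -1, 100],
  ],
)

```text
time: 2.6
tool_pos: [0.4906, -0.2126, 0.4042]
eef_rot: [0.992, -0.125, -0.0, -0.0]
ft_force: [0.3, -0.3, -0.5]
finger_gap: 0.0851
```

```bash
cat >> h.py <<'E'
def to(x,y,z,yaw):
    """remaining tool-frame shift and turn (units) to a downward pose of the TCP; turn first then shift printed in final frame"""
    s=env.state();q=R.from_quat(s['eef_rot']);a=np.radians(yaw)
    g=R.from_matrix(np.array([[np.cos(a),np.sin(a),0],[np.sin(a),-np.cos(a),0],[0,0,-1]]))
    d=np.array([x,y,z])-s['tool_pos']
    X=q.as_matrix()[:,0]
    print('t',round(s['time'],2),'pos',s['tool_pos'].round(4),'yaw',np.degrees(np.arctan2(X[1],X[0])).round(2),'F',s['ft_force'].round(1),'M',s['moment'].round(2),'gap',round(s['finger_gap'],4))
    print('turn',((q.inv()*g).as_rotvec()/.1).round(2),'shift now',(q.inv().apply(d)/.04).round(2),'shift after turn',(g.inv().apply(d)/.04).round(2))
E
python3 -c "
from h import *
to(.544,-.1405,.365,23)"
```

```text
t 2.6 pos [ 0.4906 -0.2126  0.4042] yaw -14.36 F [ 0.3 -0.3 -0.5] M [-0.02  0.    0.  ] gap 0.0851
turn [-0.01  0.01 -6.52] shift now [ 0.85 -2.08  0.98] shift after turn [ 1.93 -1.14  0.98]
```

Request:
play_rows(
  increments=[
    [0, 0, 0, 0, 0, -1, 100],
    [0, 0, 0, 0, 0, -1, 100],
    [0, 0, 0, 0, 0, -1, 100],
    [0, 0, 0, 0, 0, -1, 100],
    [0, 0, 0, 0, 0, -1, 100],
    [0, 0, 0, 0, 0, -1, 100],
    [0, 0, 0, 0, 0, -0.5, 100],
    [0.96, -0.57, 0.49, 0, 0, 0, 100],
    [0.96, -0.57, 0.49, 0, 0, 0, 100],
    [0, 0, 0, 0, 0, 0, 100],
  ],
)

```text
time: 3.85
tool_pos: [0.5443, -0.1385, 0.3631]
eef_rot: [0.98, 0.198, -0.002, -0.002]
ft_force: [-0.6, 0.3, -1.2]
finger_gap: 0.0855
```

Run:
```python
from h import *
to(.544,-.1405,.255,23)
s=snapshot("scene");t=snapshot("top")
o=np.zeros((500,800,3),np.uint8)
o[:,:500]=cv2.resize(s[160:285,215:340],(500,500),interpolation=cv2.INTER_CUBIC)
o[:300,500:]=cv2.resize(t[160:235,260:335],(300,300),interpolation=cv2.INTER_CUBIC)
cv2.imwrite("pics/g1.png",o)
```

```text
t 3.85 pos [ 0.5443 -0.1385  0.3631] yaw 22.89 F [-0.6  0.3 -1.2] M [ 0.01 -0.    0.02] gap 0.0855
turn [-0.04  0.02 -0.02] shift now [-0.02  0.05  2.7 ] shift after turn [-0.03  0.04  2.7 ]
```

View pics/g1.png

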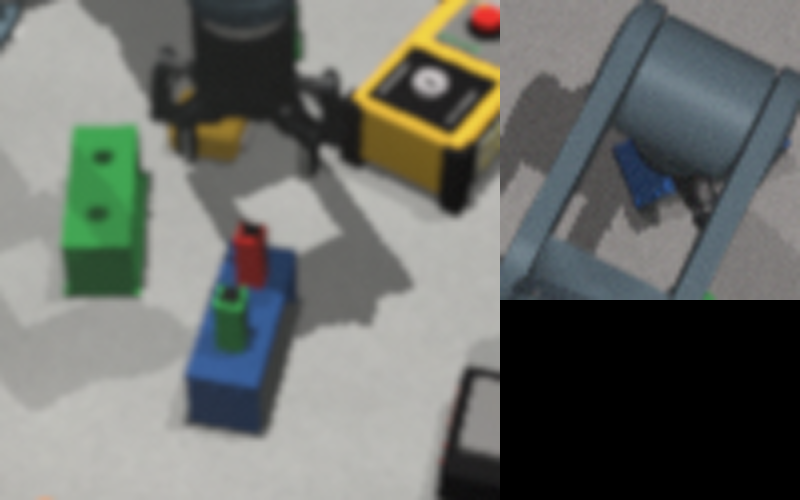

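The view shows the gripper centred above the red driver, whose top is at (251,230) in the crop. The green stand beside it is a decoy with no drivers in it. I'll descend and grip.

Request:
play_rows(
  increments=[
    [-0.02, 0.04, 0.7, 0, 0, 0, 100],
    [0, 0, 0.7, 0, 0, 0, 100],
    [0, 0, 0.6, 0, 0, 0, 100],
    [0, 0, 0.4, 0, 0, 0, 100],
    [0, 0, 0.3, 0, 0, 0, 100],
    [0, 0, 0, 0, 0, 0, 100],
    [0, 0, 0, 0, 0, 0, 50],
    [0, 0, 0, 0, 0, 0, 35],
    [0, 0, 0, 0, 0, 0, 20],
    [0, 0, 0, 0, 0, 0, 10],
  ],
  force=60,
)

```text
time: 5.2
tool_pos: [0.5441, -0.1429, 0.2581]
eef_rot: [0.98, 0.197, 0.0, 0.0]
ft_force: [-0.0, 0.7, 2.5]
finger_gap: 0.0236
```

Request:
play_rows(
  increments=[
    [0, 0, 0, 0, 0, 0, 10],
    [0, 0, 0, 0, 0, 0, 0],
    [0, 0, 0, 0, 0, 0, 0],
    [0, 0, 0, 0, 0, 0, 0],
  ],
)

```text
time: 5.7
tool_pos: [0.5441, -0.1429, 0.258]
eef_rot: [0.98, 0.197, 0.0, 0.0]
ft_force: [-0.1, 1.0, 4.7]
finger_gap: 0.0235
```

Run:
```python
from h import *
to(.544,-.1405,.255,23)
```

```text
t 5.7 pos [ 0.5441 -0.1429  0.258 ] yaw 22.69 F [-0.1  1.   4.7] M [0.08 0.05 0.06] gap 0.0235
turn [ 0.01 -0.01 -0.05] shift now [ 0.02 -0.06  0.08] shift after turn [ 0.02 -0.06  0.08]
```

Request:
play_rows(
  increments=[
    [0, 0, -0.5, 0, 0, 0, 0],
    [0, 0, -0.9, 0, 0, 0, 0],
    [0, 0, -1, 0, 0, 0, 0],
    [0, 0, -0.8, 0, 0, 0, 0],
    [0, 0, 0, 0, 0, -0.7, 0],
    [0, 0, 0, 0, 0, -0.9, 0],
    [0, 0, 0, 0, 0, -0.9, 0],
    [0, 0, 0, 0, 0, -0.9, 0],
    [0, 0, 0, 0, 0, -0.9, 0],
    [0, 0, 0, 0, 0, -0.9, 0],
  ],
  force=90,
)

```text
time: 6.95
tool_pos: [0.5436, -0.1427, 0.3846]
eef_rot: [0.896, 0.443, -0.0, -0.001]
ft_force: [-0.1, 0.6, -0.6]
finger_gap: 0.0233
```

Request:
play_rows(
  increments=[
    [0, 0, 0, 0, 0, -0.9, 0],
    [0, 0, 0, 0, 0, -0.9, 0],
    [0, 0, 0, 0, 0, -0.9, 0],
    [0, 0, 0, 0, 0, -0.9, 0],
    [0, 0, 0, 0, 0, 0, 0],
    [0, 0, 0, 0, 0, 0, 0],
  ],
)

```text
time: 7.7
tool_pos: [0.5437, -0.1428, 0.3851]
eef_rot: [0.804, 0.595, -0.0, -0.0]
ft_force: [-0.2, -0.9, -0.9]
finger_gap: 0.0232
```

Run:
```python
from h import *
to(.561,.1227,.365,73)
```

```text
t 7.7 pos [ 0.5437 -0.1428  0.3851] yaw 73.01 F [-0.2 -0.9 -0.9] M [ 0.01  0.01 -0.04] gap 0.0232
turn [-0.01 -0.    0.  ] shift now [ 6.47 -1.53  0.5 ] shift after turn [ 6.47 -1.53  0.5 ]
```

Request:
play_rows(
  increments=[
    [0.9, -0.2, 0, 0, 0, 0, 0],
    [0.97, -0.23, 0, 0, 0, 0, 0],
    [1, -0.25, 0, 0, 0, 0, 0],
    [1, -0.25, 0, 0, 0, 0, 0],
    [1, -0.25, 0.1, 0, 0, 0, 0],
    [0.9, -0.2, 0.2, 0, 0, 0, 0],
    [0.7, -0.15, 0.2, 0, 0, 0, 0],
    [0, 0, 0, 0, 0, 0, 0],
    [0, 0, 0, 0, 0, 0, 0],
  ],
)

```text
time: 8.82
tool_pos: [0.5605, 0.1223, 0.3655]
eef_rot: [0.803, 0.595, -0.0, 0.0]
ft_force: [0.3, 0.0, -0.6]
finger_gap: 0.0234
```

Run:
```python
from h import *
to(.561,.1227,.335,73)
s=snapshot("scene");t=snapshot("top")
o=np.zeros((600,800,3),np.uint8)
o[:,:500]=cv2.resize(s[125:200,290:352],(500,600),interpolation=cv2.INTER_CUBIC)
o[:300,500:]=cv2.resize(t[160:235,185:260],(300,300),interpolation=cv2.INTER_CUBIC)
cv2.imwrite("pics/g2.png",o);cv2.imwrite("pics/s2full.png",s)
```

```text
t 8.82 pos [0.5605 0.1223 0.3655] yaw 73.09 F [ 0.3  0.  -0.6] M [-0.04  0.02  0.  ] gap 0.0234
turn [0.   0.   0.02] shift now [0.01 0.01 0.76] shift after turn [0.01 0.01 0.76]
```

View pics/g2.png

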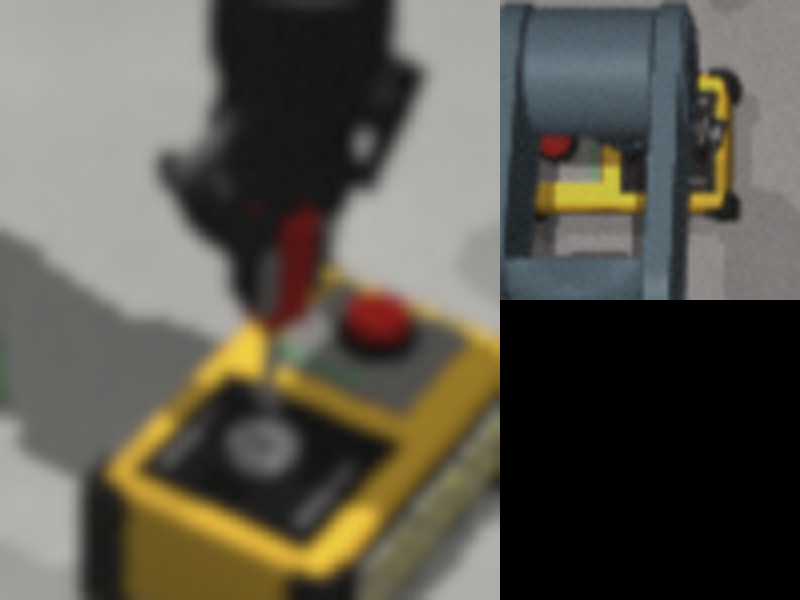

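Run:
```python
from h import *
np.set_printoptions(precision=4,suppress=True)
f=lambda u,v:[290+u/8.065-.44,125+v/8-.44]
for v in(398,404,410): print('tip',v,onz('scene',[f(270,v)],.1255))
print('head',onz('scene',[f(262,443)],.1005), 'handle bottom',onz('scene',[f(286,325)],.1775))
I=cv2.imread("pics/s2full.png");g=cv2.cvtColor(I,cv2.COLOR_BGR2GRAY);print(g[164:187,314:333])
```

```text
tip 398 [[0.5594 0.1276 0.1255]]
tip 404 [[0.5615 0.1242 0.1255]]
tip 410 [[0.5636 0.1207 0.1255]]
head [[0.5592 0.1239 0.1005]] handle bottom [[0.5678 0.1212 0.1775]]
[[169 171 172 173 169 151 117  83  65  55  47  49  61  79 105 113  97  76
   59]
 [157 166 171 172 172 167 154 125  90  60  59  75  94 109 122 127 108  75
   45]
 [133 147 158 167 172 179 182 168 128  85  85 108 124 131 134 130 110  73
   38]
 [108 118 135 154 173 188 195 189 154 107 104 124 135 135 132 121 100  68
   37]
 [101 106 125 154 181 195 199 193 161 112 102 121 132 132 122 105  85  69
   48]
 [103 117 145 173 190 198 199 193 158 110 101 118 127 120 103  87  81  75
   65]
 [115 142 168 180 183 189 194 188 153 110 116 128 120 104  85  76  76  77
   75]
 [134 163 173 158 143 149 160 164 140 114 137 149 129 100  83  78  76  76
   76]
 [139 158 149 113  82  82  97 113 110 108 138 153 137 113  98  91  84  77
   76]
 [122 123 102  66  39  35  48  67  79  91 108 118 119 114 112 108 101  92
   84]
 [104  84  57  34  25  27  32  49  64  74  76  78  88  97 104 109 112 109
  101]
 [ 81  57  41  29  25  23  26  37  54  63
[... 231 characters left out ...]
  86  96 100  93  77  51  29  20  19  23  27
   37]
 [ 66  45  29  39  68  85  88  88  96 105 108  98  73  42  24  21  20  21
   21]
 [ 52  35  30  42  70  87  90  88  87  97 108 106  83  48  24  21  21  21
   19]
 [ 37  31  30  39  62  83  92  95  95 103 111 104  80  45  24  20  18  21
   21]
 [ 30  29  29  33  51  74  88  96 102 114 112  94  67  37  23  21  20  23
   31]
 [ 30  26  25  27  37  55  71  81  90 100  94  70  46  29  22  21  23  33
   45]
 [ 28  25  21  22  26  35  47  56  64  68  60  43  33  25  22  25  32  46
   53]
 [ 28  24  22  23  22  25  29  33  38  38  36  32  30  27  28  37  48  56
   50]
 [ 49  36  27  25  24  21  25  28  30  31  30  32  31  33  43  59  66  57
   42]]
```

```bash
cat >> h.py <<'E'
def proj(n,P):
    c=calibration(n);K=np.array([[c['fx'],0,c['cx']],[0,c['fy'],c['cy']],[0,0,1]]);r=R.from_quat(c['rotation']).inv()
    return cv2.projectPoints(r.apply(np.atleast_2d(P)-c['eye']),np.zeros(3),np.zeros(3),K,np.array(c['distortion']))[0][:,0]
E
python3 - <<'E'
from h import *
np.set_printoptions(precision=2,suppress=True)
cr=lambda p:(p-[290,125]+.44)*[8.065,8]
T=np.array([.5605,.1223]);yv=np.array([.956,-.292]);xv=np.array([.292,.956])
for b in(-.0026,0,.0028):
    c=T+b*yv
    print(b,'tip,mid shank,handle bottom',cr(proj('scene',[[*c,.1255],[*c,.15],[*c,.1775]])).tolist())
    print(' handle bottom corners',cr(proj('scene',[[*(c+i*.012*xv+j*.012*yv),.1775] for i,j in((1,1),(1,-1),(-1,-1),(-1,1))])).tolist())
print('screw',cr(proj('scene',[[.558,.1233,.1005],[.5592,.1242,.1005]])))
d=cv2.imread("pics/s2full.png");cv2.imwrite("pics/g3.png",cv2.resize(d[145:190,300:345],(600,600),interpolation=cv2.INTER_LANCZOS4))
E
```

```text
-0.0026 tip,mid shank,handle bottom [[262.10950179370974, 402.45759844477357], [265.3211565997647, 361.63540412524344], [269.026651880595, 314.5479617057608]]
 handle bottom corners [[307.89462245369015, 317.19945883149353], [271.14094553101586, 289.8396937621617], [230.25457564243987, 311.90216280970026], [266.8772837586863, 339.66937173809947]]
0 tip,mid shank,handle bottom [[265.97428156214085, 405.45436878554074], [269.2387698220974, 364.6291310512893], [273.0053216682044, 317.5368959523621]]
 handle bottom corners [[311.9184655468052, 320.1947254958802], [275.0889746158556, 292.7787350213689], [234.18830977824803, 314.88479284202094], [270.8870751668918, 342.7094718092792]]
0.0028 tip,mid shank,handle bottom [[270.14506508877145, 408.68839546368554], [273.4666821013141, 367.8599570750007], [277.2992578741132, 320.7626460612785]]
 handle bottom corners [[316.26116982487423, 323.42731978101097], [279.34976592054045, 295.95058148602834], [238.43373483563428, 318.10372931486563], [275.2146778230748, 345.99050226169857]]
screw [[259.16 442.75]
 [262.45 442.65]]
```

View pics/g3.png

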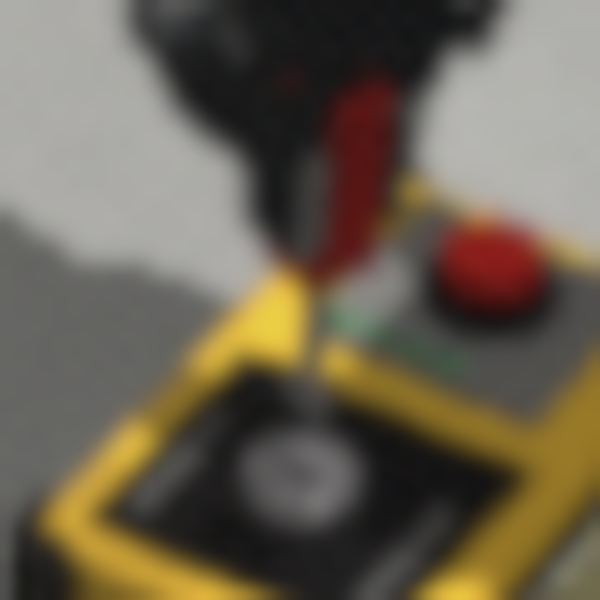

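The tip, at about (315,410) in this crop, sits above the head at (300,478). The column offset between them is within about 2 mm, which the bevel can capture. I'll descend gently and watch the force.

Request:
play_rows(
  increments=[
    [0, 0, 0.3, 0, 0, 0, 0],
    [0, 0, 0.2, 0, 0, 0, 0],
    [0, 0, 0.05, 0, 0, 0, 0],
    [0, 0, 0, 0, 0, 0, 0],
  ],
)

```text
time: 9.43
tool_pos: [0.5605, 0.1225, 0.3432]
eef_rot: [0.803, 0.596, -0.0, -0.0]
ft_force: [0.3, -1.1, -0.9]
finger_gap: 0.0231
```

Request:
play_rows(
  increments=[
    [0, 0, 0.03, 0, 0, 0, 0],
    [0, 0, 0.03, 0, 0, 0, 0],
    [0, 0, 0, 0, 0, 0, 0],
  ],
)

```text
time: 9.8
tool_pos: [0.5605, 0.1226, 0.3411]
eef_rot: [0.803, 0.596, 0.0, 0.0]
ft_force: [0.5, -0.9, 0.3]
finger_gap: 0.0228
```

Request:
play_rows(
  increments=[
    [0, 0, 0.03, 0, 0, 0, 0],
    [0, 0, 0.03, 0, 0, 0, 0],
    [0, 0, 0, 0, 0, 0, 0],
  ],
)

```text
time: 10.18
tool_pos: [0.5604, 0.1226, 0.3385]
eef_rot: [0.803, 0.596, -0.0, -0.0]
ft_force: [-0.1, 0.0, -1.5]
finger_gap: 0.0234
```

Run:
```python
from h import *
to(.561,.1227,.335,73)
```

```text
t 10.18 pos [0.5604 0.1226 0.3385] yaw 73.11 F [-0.1  0.  -1.5] M [-0.01  0.01  0.07] gap 0.0234
turn [-0.    0.    0.02] shift now [0.01 0.01 0.09] shift after turn [0.01 0.01 0.09]
```

Request:
play_rows(
  increments=[
    [0, 0, 0.03, 0, 0, 0, 0],
    [0, 0, 0.02, 0, 0, 0, 0],
    [0, 0, 0, 0, 0, 0, 0],
  ],
)

```text
time: 10.55
tool_pos: [0.5605, 0.1226, 0.3366]
eef_rot: [0.803, 0.596, -0.0, -0.0]
ft_force: [-0.1, 0.0, -0.4]
finger_gap: 0.0227
```

Request:
play_rows(
  increments=[
    [0, 0, 0.03, 0, 0, 0, 0],
    [0, 0, 0.02, 0, 0, 0, 0],
    [0, 0, 0, 0, 0, 0, 0],
  ],
)

```text
time: 10.92
tool_pos: [0.5607, 0.1226, 0.336]
eef_rot: [0.803, 0.596, 0.0, 0.0]
ft_force: [-2.7, 0.0, 8.0]
finger_gap: 0.0227
```

Run:
```python
from h import *
to(.561,.1227,.335,73)
```

```text
t 10.93 pos [0.5607 0.1226 0.336 ] yaw 73.12 F [-2.7  0.   8. ] M [-0.05  0.73  0.04] gap 0.0227
turn [ 0.01 -0.    0.02] shift now [0.   0.01 0.03] shift after turn [0.   0.01 0.03]
```

Request:
play_rows(
  increments=[
    [0, -0.02, 0.02, 0, 0, 0, 0],
    [0, -0.01, 0.02, 0, 0, 0, 0],
    [0, 0, 0, 0, 0, 0, 0],
  ],
)

```text
time: 11.3
tool_pos: [0.5601, 0.1228, 0.3358]
eef_rot: [0.803, 0.596, 0.001, 0.001]
ft_force: [-3.3, -0.9, 12.3]
finger_gap: 0.0229
```

Run:
```python
from h import *
to(.561,.1227,.335,73)
```

```text
t 11.3 pos [0.5601 0.1228 0.3358] yaw 73.12 F [-3.3 -0.9 12.3] M [-0.3   0.68  0.  ] gap 0.0229
turn [ 0.03 -0.    0.02] shift now [0.   0.02 0.02] shift after turn [0.   0.02 0.02]
```

Request:
play_rows(
  increments=[
    [0, 0, 0.01, 0, 0, 0.5, 0],
    [0, 0, 0.01, 0, 0, 0.5, 0],
    [0, 0, 0.005, 0, 0, 0.5, 0],
    [0, 0, 0.005, 0, 0, 0.5, 0],
    [0, 0, 0.005, 0, 0, 0.5, 0],
    [0, 0, 0.005, 0, 0, 0.5, 0],
    [0, 0, 0, 0, 0, 0, 0],
  ],
)

```text
time: 12.18
tool_pos: [0.5604, 0.1225, 0.3352]
eef_rot: [0.883, 0.469, 0.002, 0.002]
ft_force: [-3.7, -2.8, 16.8]
finger_gap: 0.0232
```

Run:
```python
from h import *
to(.561,.1227,.335,73)
```

```text
t 12.18 pos [0.5604 0.1225 0.3352] yaw 55.91 F [-3.7 -2.8 16.8] M [-0.67  1.14  0.05] gap 0.0232
turn [ 0.05 -0.01 -2.98] shift now [0.01 0.01 0.  ] shift after turn [0.01 0.01 0.  ]
```

Request:
play_rows(
  increments=[
    [-0.015, -0.005, 0.007, 0, 0, 0.5, 0],
    [0, 0, 0.005, 0, 0, 0.5, 0],
    [0, 0, 0.005, 0, 0, 0.5, 0],
    [0, 0, 0.005, 0, 0, 0.5, 0],
    [0, 0, 0.005, 0, 0, 0.5, 0],
    [0, 0, 0.005, 0, 0, 0.5, 0],
    [0, 0, 0, 0, 0, 0, 0],
  ],
)

```text
time: 13.05
tool_pos: [0.5598, 0.1219, 0.3342]
eef_rot: [0.943, 0.331, 0.002, 0.002]
ft_force: [-6.0, -4.8, 19.8]
finger_gap: 0.023
```

Run:
```python
from h import *
to(.561,.1227,.335,73)
```

```text
t 13.05 pos [0.5598 0.1219 0.3342] yaw 38.72 F [-6.  -4.8 19.8] M [-0.89  1.38  0.07] gap 0.023
turn [ 0.05 -0.01 -5.98] shift now [ 0.04  0.   -0.02] shift after turn [ 0.03  0.02 -0.02]
```

Request:
play_rows(
  increments=[
    [-0.02, 0, 0.005, 0, 0, 0.5, 0],
    [-0.02, 0, 0.005, 0, 0, 0.5, 0],
    [0, 0, 0.005, 0, 0, 0.5, 0],
    [0, 0, 0.005, 0, 0, 0.5, 0],
    [0, 0, 0.005, 0, 0, 0.5, 0],
    [0, 0, 0.005, 0, 0, 0.5, 0],
    [0, 0, 0, 0, 0, 0, 0],
  ],
)

```text
time: 13.92
tool_pos: [0.5587, 0.1211, 0.3334]
eef_rot: [0.982, 0.187, 0.002, 0.001]
ft_force: [-5.3, -2.2, 21.5]
finger_gap: 0.0228
```

Run:
```python
from h import *
to(.561,.1227,.335,73)
```

```text
t 13.93 pos [0.5587 0.1211 0.3334] yaw 21.53 F [-5.3 -2.2 21.5] M [-0.75  1.34  0.02] gap 0.0228
turn [ 0.05 -0.02 -8.98] shift now [ 0.07 -0.02 -0.04] shift after turn [ 0.05  0.04 -0.04]
```

Request:
play_rows(
  increments=[
    [-0.02, 0, 0.004, 0, 0, 0.5, 0],
    [0, 0, 0.004, 0, 0, 0.5, 0],
    [0, 0, 0.004, 0, 0, 0.5, 0],
    [0, 0, 0, 0, 0, 0, 0],
  ],
)

```text
time: 14.42
tool_pos: [0.5581, 0.1208, 0.333]
eef_rot: [0.994, 0.113, 0.003, 0.001]
ft_force: [-5.5, -3.9, 21.1]
finger_gap: 0.023
```

Run:
```python
from h import *
to(.561,.1227,.335,73)
```

```text
t 14.43 pos [0.5581 0.1208 0.333 ] yaw 12.93 F [-5.5 -3.9 21.1] M [-0.68  1.22  0.01] gap 0.023
turn [  0.05  -0.03 -10.48] shift now [ 0.08 -0.03 -0.05] shift after turn [ 0.07  0.06 -0.05]
```

Request:
play_rows(
  increments=[
    [-0.01, 0, 0.004, 0, 0, 0.5, 0],
    [0, 0, 0.004, 0, 0, 0.5, 0],
    [0, 0, 0.004, 0, 0, 0.5, 0],
    [0, 0, 0.004, 0, 0, 0, 0],
  ],
)

```text
time: 14.92
tool_pos: [0.5577, 0.1208, 0.3326]
eef_rot: [0.999, 0.038, 0.003, 0.001]
ft_force: [-6.2, -3.4, 23.6]
finger_gap: 0.0233
```

Run:
```python
from h import *
to(.561,.1227,.335,73)
```

```text
t 14.93 pos [0.5577 0.1208 0.3326] yaw 4.34 F [-6.2 -3.4 23.6] M [-0.69  1.52  0.07] gap 0.0233
turn [  0.05  -0.04 -11.98] shift now [ 0.09 -0.04 -0.06] shift after turn [ 0.07  0.07 -0.06]
```

Request:
play_rows(
  increments=[
    [-0.015, 0, 0.003, 0, 0, 0.5, 0],
    [0, 0, 0.004, 0, 0, 0.5, 0],
    [0, 0, 0, 0, 0, 0, 0],
  ],
)

```text
time: 15.3
tool_pos: [0.5572, 0.1208, 0.3326]
eef_rot: [1.0, -0.012, 0.003, 0.001]
ft_force: [-6.3, -2.4, 23.8]
finger_gap: 0.0227
```

Request:
play_rows(
  increments=[
    [-0.01, 0, 0.003, 0, 0, 0.5, 0],
    [0, 0, 0.004, 0, 0, 0.5, 0],
    [0, 0, 0, 0, 0, 0, 0],
  ],
)

```text
time: 15.68
tool_pos: [0.5568, 0.1209, 0.3325]
eef_rot: [0.998, -0.062, 0.003, 0.0]
ft_force: [-6.8, -2.6, 25.7]
finger_gap: 0.0232
```

Run:
```python
from h import *
to(.561,.1227,.335,73)
```

```text
t 15.68 pos [0.5568 0.1209 0.3325] yaw -7.11 F [-6.8 -2.6 25.7] M [-0.52  1.53  0.07] gap 0.0232
turn [  0.05  -0.05 -13.98] shift now [ 0.1  -0.06 -0.06] shift after turn [ 0.07  0.09 -0.06]
```

Request:
play_rows(
  increments=[
    [-0.01, 0, 0.003, 0, 0, 0.5, 0],
    [0, 0, 0.004, 0, 0, 0.5, 0],
    [0, 0, 0, 0, 0, 0, 0],
  ],
)

```text
time: 16.05
tool_pos: [0.5565, 0.1209, 0.3325]
eef_rot: [0.994, -0.112, 0.003, 0.0]
ft_force: [-7.6, -2.2, 27.0]
finger_gap: 0.0233
```

Run:
```python
from h import *
to(.561,.1227,.335,73)
s=snapshot("scene");t=snapshot("top")
o=np.zeros((600,800,3),np.uint8)
o[:,:500]=cv2.resize(s[145:195,300:342],(500,600),interpolation=cv2.INTER_CUBIC)
o[:300,500:]=cv2.resize(t[170:220,205:255],(300,300),interpolation=cv2.INTER_CUBIC)
cv2.imwrite("pics/g4.png",o)
```

```text
t 16.05 pos [0.5565 0.1209 0.3325] yaw -12.84 F [-7.6 -2.2 27. ] M [-0.48  1.63  0.05] gap 0.0233
turn [  0.05  -0.06 -14.98] shift now [ 0.1  -0.07 -0.06] shift after turn [ 0.08  0.1  -0.06]
```

View pics/g4.png

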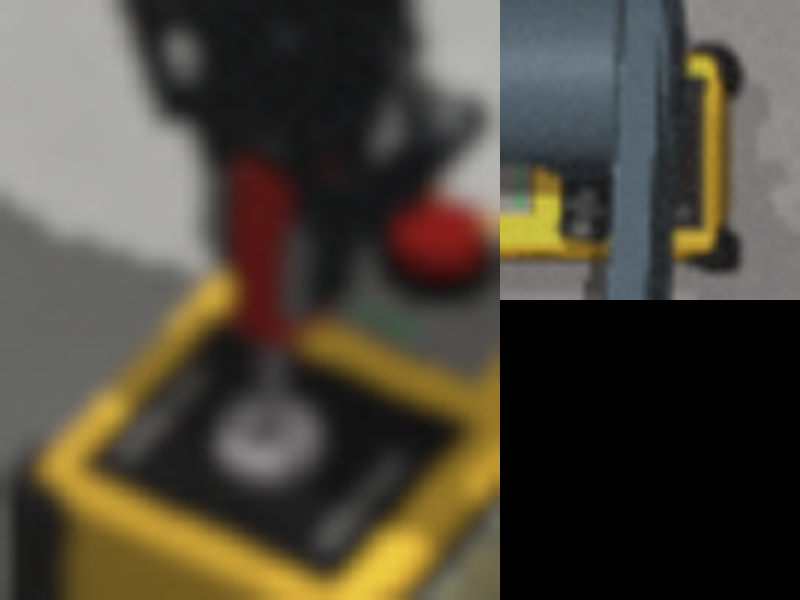

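Request:
play_rows(
  increments=[
    [0, 0, 0, 0, 0, 0.5, 0],
    [0, 0, 0, 0, 0, 0.5, 0],
    [0, 0, 0, 0, 0, 0, 0],
  ],
)

```text
time: 16.52
tool_pos: [0.5563, 0.1211, 0.3324]
eef_rot: [0.987, -0.161, 0.003, -0.0]
ft_force: [-7.2, -1.9, 26.4]
finger_gap: 0.0228
```

Run:
```python
from h import *
to(.561,.1227,.335,73); s=env.state(); print(s['tau'][3:],s['joint_pos'])
```

```text
t 16.52 pos [0.5563 0.1211 0.3324] yaw -18.56 F [-7.2 -1.9 26.4] M [-0.39  1.77  0.21] gap 0.0228
turn [  0.04  -0.06 -15.98] shift now [ 0.1  -0.08 -0.06] shift after turn [ 0.07  0.1  -0.06]
[ 0.64222589 -2.90172927  0.35770361] [ 6.16921444e-03  2.41075794e-01  1.68909947e+00 -1.05202831e-03
  1.20535301e+00  3.30519457e-01]
```

Request:
play_rows(
  increments=[
    [0, 0, 0, 0, 0, 0.5, 0],
    [0, 0, 0, 0, 0, 0.5, 0],
    [0, 0, 0, 0, 0, 0, 0],
  ],
)

```text
time: 16.9
tool_pos: [0.5562, 0.1213, 0.3324]
eef_rot: [0.978, -0.21, 0.003, -0.0]
ft_force: [-9.1, -0.3, 27.3]
finger_gap: 0.0231
```

Run:
```python
from h import *
to(.561,.1227,.335,73); s=env.state(); print(s['tau'][3:])
```

```text
t 16.9 pos [0.5562 0.1213 0.3324] yaw -24.28 F [-9.1 -0.3 27.3] M [-0.18  1.9   0.22] gap 0.0231
turn [  0.03  -0.06 -16.98] shift now [ 0.1  -0.08 -0.06] shift after turn [ 0.07  0.1  -0.06]
[ 0.31116452 -3.13210376  0.39575321]
```

Request:
play_rows(
  increments=[
    [-0.01, 0.01, 0, 0, 0, 0.5, 0],
    [0, 0, 0, 0, 0, 0.5, 0],
    [0, 0, 0, 0, 0, 0, 0],
  ],
  force=120,
)

```text
time: 17.27
tool_pos: [0.5558, 0.1211, 0.3325]
eef_rot: [0.966, -0.259, 0.003, -0.001]
ft_force: [-7.2, -0.4, 27.0]
finger_gap: 0.0228
```

Run:
```python
from h import *
to(.561,.1227,.335,73); s=env.state(); print(s['tau'][3:])
```

```text
t 17.27 pos [0.5558 0.1211 0.3325] yaw -30.01 F [-7.2 -0.4 27. ] M [-0.29  1.69  0.21] gap 0.0228
turn [  0.03  -0.07 -17.98] shift now [ 0.09 -0.1  -0.06] shift after turn [ 0.08  0.11 -0.06]
[ 0.55401228 -2.76313528  0.37790872]
```

Request:
play_rows(
  increments=[
    [0, 0, -0.05, 0, 0, -0.7, 0],
    [0, 0, -0.05, 0, 0, -0.7, 0],
    [0, 0, -0.2, 0, 0, 0, 0],
    [0, 0, -0.4, 0, 0, 0, 0],
    [0, 0, -0.6, 0, 0, 0, 0],
    [0, 0, -0.1, 0, 0, 0, 0],
    [0, 0, 0, 0, 0, 0, 0],
  ],
  force=90,
)

```text
time: 18.15
tool_pos: [0.5544, 0.1211, 0.3832]
eef_rot: [0.982, -0.191, 0.0, -0.0]
ft_force: [-0.3, -0.2, -1.1]
finger_gap: 0.0226
```

Run:
```python
from h import *
to(.5441,-.1429,.375,23)
cv2.imwrite("pics/s5.png",snapshot("scene"));s=cv2.imread("pics/s5.png")
cv2.imwrite("pics/g5.png",cv2.resize(s[135:190,295:350],(600,600),interpolation=cv2.INTER_CUBIC))
```

```text
t 18.15 pos [0.5544 0.1211 0.3832] yaw -22.01 F [-0.3 -0.2 -1.1] M [ 0.01  0.04 -0.02] gap 0.0226
turn [-0.   -0.   -7.86] shift now [2.23 6.21 0.2 ] shift after turn [-2.82  5.97  0.2 ]
```

View pics/g5.png

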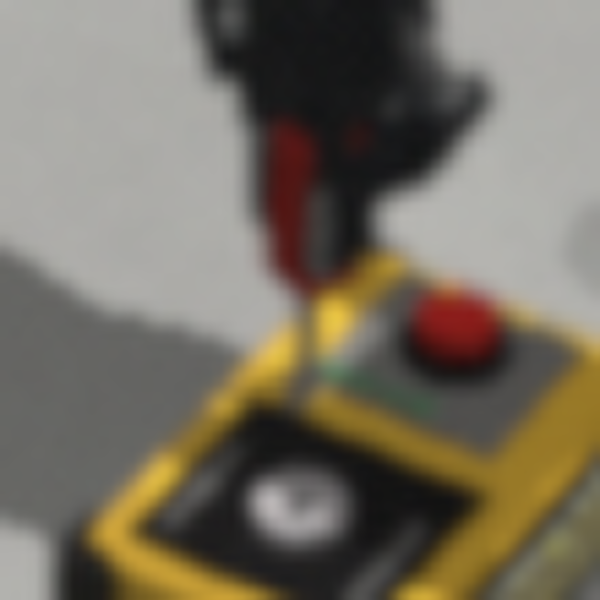

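Request:
play_rows(
  increments=[
    [0, 0, 0, 0, 0, -0.9, 0],
    [0, 0, 0, 0, 0, -1, 0],
    [0, 0, 0, 0, 0, -1, 0],
    [0, 0, 0, 0, 0, -1, 0],
    [0, 0, 0, 0, 0, -1, 0],
    [0, 0, 0, 0, 0, -1, 0],
    [0, 0, 0, 0, 0, -1, 0],
    [0, 0, 0, 0, 0, -0.96, 0],
  ],
)

```text
time: 19.2
tool_pos: [0.5541, 0.121, 0.3817]
eef_rot: [0.98, 0.201, -0.001, -0.0]
ft_force: [-0.8, -0.8, -0.2]
finger_gap: 0.0227
```

Request:
play_rows(
  increments=[
    [-0.3, 0.7, 0, 0, 0, 0, 0],
    [-0.46, 0.97, 0, 0, 0, 0, 0],
    [-0.46, 0.97, 0, 0, 0, 0, 0],
    [-0.46, 0.97, 0, 0, 0, 0, 0],
    [-0.46, 0.97, 0, 0, 0, 0, 0],
    [-0.46, 0.97, 0.1, 0, 0, 0, 0],
    [-0.22, 0.42, 0.1, 0, 0, 0, 0],
    [0, 0, 0, 0, 0, 0, 0],
    [0, 0, 0, 0, 0, 0, 0],
  ],
)

```text
time: 20.32
tool_pos: [0.5441, -0.1418, 0.3746]
eef_rot: [0.98, 0.2, -0.0, -0.001]
ft_force: [-0.3, -0.2, -0.7]
finger_gap: 0.0229
```

Run:
```python
from h import *
to(.5441,-.1429,.375,23)
s=snapshot("scene");t=snapshot("top");cv2.imwrite("pics/t6.png",t)
o=np.zeros((600,800,3),np.uint8)
o[:,:500]=cv2.resize(s[175:247,245:305],(500,600),interpolation=cv2.INTER_CUBIC)
o[:300,500:]=cv2.resize(t[180:210,212:242],(300,300),interpolation=cv2.INTER_CUBIC)
o[300:,500:]=cv2.resize(cv2.imread("pics/top0.png")[180:210,212:242],(300,300),interpolation=cv2.INTER_CUBIC)
cv2.imwrite("pics/g6.png",o)
g=cv2.cvtColor(t,cv2.COLOR_BGR2GRAY)
print(g[189:202,222:235])
```

```text
t 20.32 pos [ 0.5441 -0.1418  0.3746] yaw 23.07 F [-0.3 -0.2 -0.7] M [0.02 0.05 0.06] gap 0.0229
turn [-0.01  0.    0.01] shift now [-0.01  0.02 -0.01] shift after turn [-0.01  0.02 -0.01]
[[ 48  45  51  48  47  55  58  53  51  45  50  47  47]
 [ 45  46  48  55  75  84 110 101  74  54  45  50  47]
 [ 44  46  54  92 139 150 171 160 121  83  56  50  46]
 [ 49  58  78 128 190 195 197 194 171 137  70  53  47]
 [ 45  72 124 160 177 175 172 177 183 175 101  55  47]
 [ 48  92 167 175 135 116 113 120 159 186 131  61  46]
 [ 51  96 174 171 120 101 103 115 152 185 136  64  46]
 [ 51  84 145 159 154 145 154 160 170 167  97  55  46]
 [ 50  64 103 134 176 191 192 194 177 131  66  49  48]
 [ 44  48  64 105 152 180 178 171 147  85  57  47  50]
 [ 45  47  47  61  90 128 118 108  74  50  51  49  50]
 [ 44  49  49  48  52  61  61  56  51  50  50  49  48]
 [ 49  48  46  43  46  47  44  50  51  50  48  48  46]]
```

View pics/g6.png

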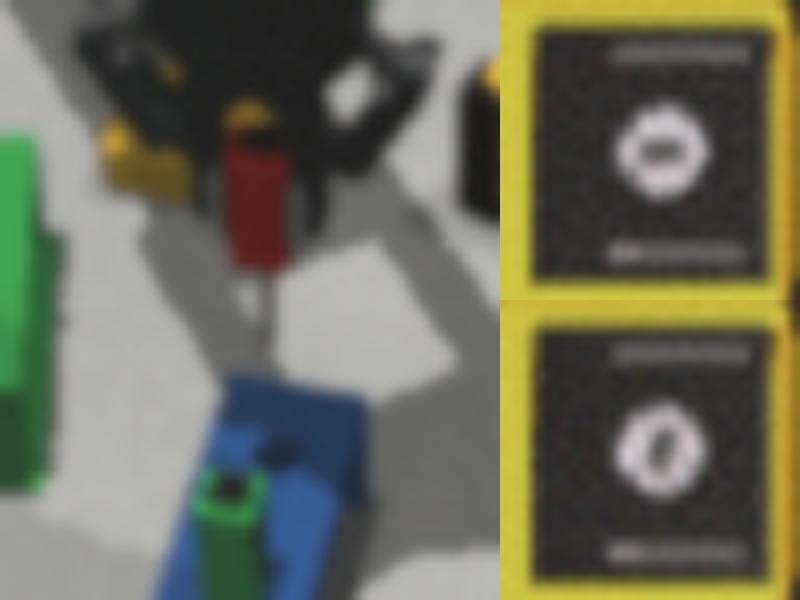

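Run:
```python
from h import *
from scipy.optimize import least_squares
roi=(221,236,188,203);n='top'
ss=6;x0,x1,y0,y1=roi
u,v=np.meshgrid(x0-.5+(np.arange(15*ss)+.5)/ss,y0-.5+(np.arange(15*ss)+.5)/ss)
def lamp(T): # long edges of yellow lamp via minAreaRect
    h=cv2.cvtColor(T[165:230,175:255],cv2.COLOR_BGR2HSV);m=cv2.inRange(h,(18,120,80),(34,255,255))
    return cv2.minAreaRect(max(cv2.findContours(m,0,2)[0],key=cv2.contourArea))
for f,z in(('top0',.1015),('t6',.0985)):
    T=cv2.imread(f"pics/{f}.png");I=cv2.cvtColor(T,cv2.COLOR_BGR2GRAY)[y0:y1,x0:x1].astype(float)
    P0=onz(n,np.c_[u.ravel(),v.ravel()],z)[:,:2]
    def fit(p):
        P=P0-np.array(p[:2])/100;th=p[2];a=P@[np.cos(th),np.sin(th)];b=P@[-np.sin(th),np.cos(th)]
        F=lambda m:cv2.GaussianBlur(cv2.resize(m.reshape(u.shape).astype(np.float32),(15,15),interpolation=cv2.INTER_AREA),(0,0),.7).ravel()
        head=np.hypot(a,b)<.0155;A=np.c_[np.ones(I.size),F(head),F(head&(abs(a)<.0085)&(abs(b)<.0045)),F((abs(a)<.007)&(abs(b)<.003))]
        return A@np.linalg.lstsq(A,I.ravel(),rcond=None)[0]-I.ravel()
    rs=[(least_squares(lambda q:fit([*q,np.radians(t)]),[55.8,12.33],diff_step=1e-2),t) for t in range(-112,10,4)]
    rs.sort(key=lambda r:r[0].cost); print(f,[(t,round(r.cost),(r.x/100).round(4).tolist()) for r,t in rs[:5]],lamp(T)[2])
```

```text
top0 [(-12, 3345, [0.5579, 0.1231]), (-16, 3349, [0.5579, 0.1231]), (-8, 3422, [0.5579, 0.1231]), (-20, 3472, [0.5579, 0.1231]), (-4, 3609, [0.5579, 0.1231])] 90.0
t6 [(-92, 4371, [0.5579, 0.1228]), (-84, 4560, [0.5581, 0.1228]), (-88, 4611, [0.5581, 0.1228]), (-80, 4647, [0.5581, 0.1228]), (-96, 4689, [0.5579, 0.1228])] 90.0
```

The slot turned from about -14° to about -88°, roughly 1.29 rad. The sinking stopped and the torque rose from about 0.06 to 0.21 N m, so I take the screw to be at its stop. Next I return the driver to its hole.

Request:
play_rows(
  increments=[
    [0, 0.02, 0.4, 0, 0, 0, 0],
    [0, 0, 0.6, 0, 0, 0, 0],
    [0, 0, 0.5, 0, 0, 0, 0],
    [0, 0, 0.2, 0, 0, 0, 0],
    [0, 0, 0, 0, 0, 0, 0],
  ],
)

```text
time: 21.05
tool_pos: [0.5443, -0.1432, 0.3062]
eef_rot: [0.98, 0.2, -0.001, -0.0]
ft_force: [-0.5, 0.2, 0.1]
finger_gap: 0.0222
```

Request:
play_rows(
  increments=[
    [0, 0, 0.3, 0, 0, 0, 0],
    [0, 0, 0.3, 0, 0, 0, 0],
    [0, 0, 0.3, 0, 0, 0, 0],
    [0, 0, 0.15, 0, 0, 0, 0],
    [0, 0, 0, 0, 0, 0, 0],
  ],
)

```text
time: 21.68
tool_pos: [0.5442, -0.1436, 0.2643]
eef_rot: [0.98, 0.2, -0.001, -0.0]
ft_force: [-0.5, -0.3, -1.7]
finger_gap: 0.0228
```

Run:
```python
from h import *
to(.5441,-.1429,.258,23)
```

```text
t 21.68 pos [ 0.5442 -0.1436  0.2643] yaw 23.03 F [-0.5 -0.3 -1.7] M [-0.02 -0.04  0.01] gap 0.0228
turn [-0.01  0.01  0.  ] shift now [ 0.   -0.02  0.16] shift after turn [ 0.   -0.02  0.16]
```

Request:
play_rows(
  increments=[
    [0, -0.02, 0.06, 0, 0, 0, 0],
    [0, 0, 0.06, 0, 0, 0, 0],
    [0, 0, 0.03, 0, 0, 0, 0],
    [0, 0, 0, 0, 0, 0, 0],
  ],
)

```text
time: 22.18
tool_pos: [0.5441, -0.1429, 0.2591]
eef_rot: [0.98, 0.2, 0.0, 0.0]
ft_force: [0.3, 0.1, -0.5]
finger_gap: 0.0224
```

Run:
```python
from h import *
to(.5441,-.1429,.258,23)
```

```text
t 22.18 pos [ 0.5441 -0.1429  0.2591] yaw 23.03 F [ 0.3  0.1 -0.5] M [ 0.03 -0.03  0.01] gap 0.0224
turn [ 0.   -0.    0.01] shift now [-0.   -0.    0.03] shift after turn [-0.   -0.    0.03]
```

Request:
play_rows(
  increments=[
    [0, 0, 0.03, 0, 0, 0, 0],
    [0, 0, 0.03, 0, 0, 0, 0],
    [0, 0, 0, 0, 0, 0, 0],
  ],
)

```text
time: 22.55
tool_pos: [0.5443, -0.1429, 0.2582]
eef_rot: [0.98, 0.2, 0.0, 0.0]
ft_force: [-4.7, 2.1, 11.1]
finger_gap: 0.0225
```

Request:
play_rows(
  increments=[
    [0, 0, 0.02, 0, 0, 0, 0],
    [0, 0, 0, 0, 0, 0, 0],
  ],
)

```text
time: 22.8
tool_pos: [0.5444, -0.1429, 0.2581]
eef_rot: [0.98, 0.2, 0.0, 0.0]
ft_force: [-7.2, 2.7, 16.4]
finger_gap: 0.0227
```

Run:
```python
from h import *
to(.5441,-.1429,.258,23)
```

```text
t 22.8 pos [ 0.5444 -0.1429  0.2581] yaw 23.05 F [-7.2  2.7 16.4] M [0.5  1.31 0.01] gap 0.0227
turn [ 0.01 -0.    0.01] shift now [-0.01 -0.    0.  ] shift after turn [-0.01 -0.    0.  ]
```

Contact came at the same height as in the grasp (0.258), so the handle rests on the stand. I'll release slowly, then retreat upward.

Request:
play_rows(
  increments=[
    [0, 0, -0.03, 0, 0, 0, 30],
    [0, 0, 0, 0, 0, 0, 40],
    [0, 0, 0, 0, 0, 0, 70],
    [0, 0, 0, 0, 0, 0, 100],
    [0, 0, 0, 0, 0, 0, 100],
    [0, 0, 0, 0, 0, 0, 100],
    [0, 0, 0, 0, 0, 0, 100],
  ],
)

```text
time: 23.68
tool_pos: [0.5441, -0.1429, 0.257]
eef_rot: [0.98, 0.2, -0.0, -0.0]
ft_force: [0.0, -0.2, -0.0]
finger_gap: 0.0855
```

Request:
play_rows(
  increments=[
    [0, 0, -0.2, 0, 0, 0, 100],
    [0, 0, -0.5, 0, 0, 0, 100],
    [0, 0, -0.8, 0, 0, 0, 100],
    [0, 0, -0.9, 0, 0, 0, 100],
    [0, 0, -0.6, 0, 0, 0, 100],
    [0, 0, 0, 0, 0, 0, 100],
  ],
)

```text
time: 24.42
tool_pos: [0.5448, -0.1431, 0.3799]
eef_rot: [0.98, 0.2, 0.002, 0.002]
ft_force: [-0.6, -0.1, 0.7]
finger_gap: 0.0854
```

Run:
```python
from h import *
to(.558,.228,.375,0)
s=snapshot("scene")
o=np.zeros((450,800,3),np.uint8)
o[:,:400]=cv2.resize(s[200:270,250:312],(400,450),interpolation=cv2.INTER_CUBIC)
o[:,400:]=cv2.resize(cv2.imread("pics/scene0.png")[200:270,250:312],(400,450),interpolation=cv2.INTER_CUBIC)
cv2.imwrite("pics/g7.png",o)
```

```text
t 24.43 pos [ 0.5448 -0.1431  0.3799] yaw 23.04 F [-0.6 -0.1  0.7] M [ 0.03 -0.    0.01] gap 0.0854
turn [ 0.03 -0.04  4.02] shift now [ 3.94 -8.41  0.1 ] shift after turn [ 0.33 -9.28  0.12]
```

View pics/g7.png

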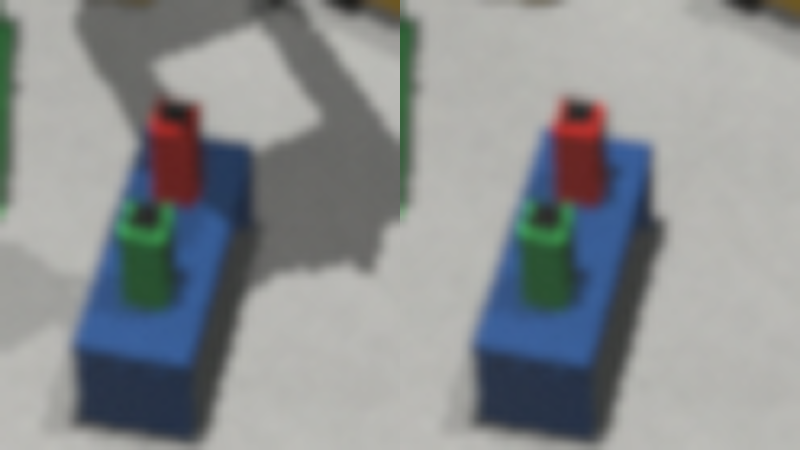

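The red driver stands upright with its top at (175,115) in the crop, against (578,115) at the start, so it is within a pixel or so of its starting place. Now the key, pressed with the jaws shut.

Request:
play_rows(
  increments=[
    [0.3, -0.6, 0, 0, 0, 0, 50],
    [0.44, -0.94, 0, 0, 0, 0, 0],
    [0.44, -0.94, 0, 0, 0, 0, 0],
    [0.44, -0.94, 0, 0, 0, 0, 0],
    [0.44, -0.94, 0, 0, 0, 0, 0],
    [0.44, -0.94, 0, 0, 0, 0, 0],
    [0.44, -0.94, 0, 0, 0, 0, 0],
    [0.44, -0.94, 0, 0, 0, 0, 0],
    [0.44, -0.94, 0, 0, 0, 0, 0],
    [0.1, -0.27, 0.1, 0, 0, 0, 0],
  ],
  force=30,
)

```text
time: 25.72
tool_pos: [0.5565, 0.2294, 0.3715]
eef_rot: [0.98, 0.201, -0.001, -0.0]
ft_force: [0.9, -0.2, 0.9]
finger_gap: 0.0003
```

Request:
play_rows(
  increments=[
    [0, 0, 0.6, 0, 0, 0, 0],
    [0, 0, 0.8, 0, 0, 0, 0],
    [0, 0, 0.4, 0, 0, 0, 0],
    [0, 0, 0, 0, 0, 0, 0],
    [0, 0, 0, 0, 0, 0, 0],
  ],
)

```text
time: 26.35
tool_pos: [0.5577, 0.2271, 0.302]
eef_rot: [0.98, 0.199, 0.001, 0.0]
ft_force: [0.7, 0.2, -0.7]
finger_gap: -0.0001
```

Run:
```python
from h import *
to(.5572,.228,.281,23)
```

```text
t 26.35 pos [0.5577 0.2271 0.302 ] yaw 23.01 F [ 0.7  0.2 -0.7] M [-0.    0.02 -0.02] gap -0.0001
turn [ 0.   -0.01  0.  ] shift now [-0.   -0.02  0.53] shift after turn [-0.   -0.02  0.53]
```

Request:
play_rows(
  increments=[
    [0, -0.02, 0.25, 0, 0, 0, 0],
    [0, 0, 0.15, 0, 0, 0, 0],
    [0, 0, 0.1, 0, 0, 0, 0],
    [0, 0, 0.05, 0, 0, 0, 0],
    [0, 0, 0, 0, 0, 0, 0],
  ],
)

```text
time: 26.98
tool_pos: [0.5567, 0.2281, 0.2791]
eef_rot: [0.98, 0.2, -0.0, 0.0]
ft_force: [-0.8, 0.7, 1.9]
finger_gap: -0.0001
```

Request:
play_rows(
  increments=[
    [0, 0, 0.03, 0, 0, 0, 0],
    [0, 0, 0.02, 0, 0, 0, 0],
    [0, 0, 0, 0, 0, 0, 0],
  ],
)

```text
time: 27.35
tool_pos: [0.5569, 0.2281, 0.2772]
eef_rot: [0.98, 0.2, 0.0, -0.0]
ft_force: [-0.2, 0.6, 2.3]
finger_gap: 0.0006
```

Request:
play_rows(
  increments=[
    [0, 0, 0.03, 0, 0, 0, 0],
    [0, 0, 0, 0, 0, 0, 0],
    [0, 0, 0, 0, 0, 0, 0],
  ],
)

```text
time: 27.72
tool_pos: [0.5569, 0.2281, 0.2764]
eef_rot: [0.98, 0.2, 0.0, 0.0]
ft_force: [-2.4, -0.3, 5.7]
finger_gap: 0.0
```

Request:
play_rows(
  increments=[
    [0, 0, 0.015, 0, 0, 0, 0],
    [0, 0, 0, 0, 0, 0, 0],
    [0, 0, 0, 0, 0, 0, 0],
  ],
)

```text
time: 28.1
tool_pos: [0.5569, 0.2281, 0.2761]
eef_rot: [0.98, 0.2, 0.0, 0.0]
ft_force: [-3.0, -1.2, 7.5]
finger_gap: 0.0002
```

Request:
play_rows(
  increments=[
    [0, 0, -0.012, 0, 0, 0, 0],
    [0, 0, 0, 0, 0, 0, 0],
    [0, 0, 0, 0, 0, 0, 0],
    [0, 0, 0, 0, 0, 0, 0],
    [0, 0, 0, 0, 0, 0, 0],
    [0, 0, 0, 0, 0, 0, 0],
    [0, 0, 0, 0, 0, 0, 0],
    [0, 0, 0, 0, 0, 0, 0],
  ],
)

```text
time: 29.1
tool_pos: [0.5569, 0.2281, 0.2764]
eef_rot: [0.98, 0.2, 0.0, 0.0]
ft_force: [-3.3, -1.2, 6.7]
finger_gap: 0.0002
```

Request:
play_rows(
  increments=[
    [0, 0, 0.06, 0, 0, 0, 0],
    [0, 0, 0.05, 0, 0, 0, 0],
    [0, 0, 0.04, 0, 0, 0, 0],
    [0, 0, 0, 0, 0, 0, 0],
  ],
)

```text
time: 29.6
tool_pos: [0.557, 0.2282, 0.2721]
eef_rot: [0.98, 0.2, 0.0, 0.0]
ft_force: [-7.7, -1.7, 17.6]
finger_gap: -0.0002
```

Request:
play_rows(
  increments=[
    [0, 0, 0.01, 0, 0, 0, 0],
    [0, 0, 0, 0, 0, 0, 0],
    [0, 0, -0.2, 0, 0, 0, 0],
    [0, 0, -0.4, 0, 0, 0, 0],
    [0, 0, -0.8, 0, 0, 0, 0],
    [0, 0, -0.8, 0, 0, 0, 0],
    [0, 0, -0.8, 0, 0, 0, 0],
    [0, 0, 0, 0, 0, 0, 0],
    [0, 0, 0, 0, 0, 0, 0],
  ],
)

```text
time: 30.72
tool_pos: [0.5566, 0.2279, 0.3886]
eef_rot: [0.98, 0.2, -0.0, -0.0]
ft_force: [1.2, 0.8, -0.0]
finger_gap: -0.0001
```

Run:
```python
from h import *
to(.557,.228,.38,23)
s=snapshot("scene")
cv2.imwrite("pics/g8.png",cv2.resize(s[145:265,250:380],(650,600),interpolation=cv2.INTER_CUBIC))
```

```text
t 30.73 pos [0.5566 0.2279 0.3886] yaw 23.03 F [ 1.2  0.8 -0. ] M [0.02 0.   0.01] gap -0.0001
turn [-0.    0.01  0.  ] shift now [0.01 0.   0.22] shift after turn [0.01 0.   0.22]
```

View pics/g8.png

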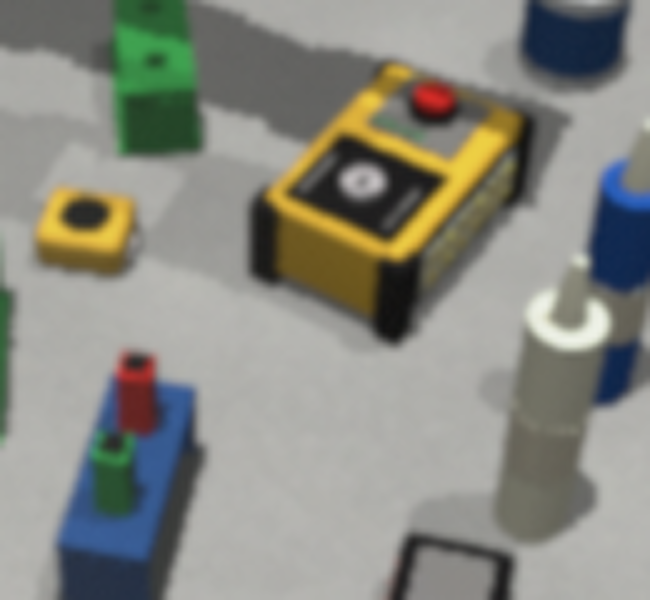

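The final view shows the key free at (433,98), the red driver upright at (137,390) and the bystanders in place. The robot is clear of everything, so I'm handing in.

```bash
python3 -c "
from cell import env
print(env.job_done())"
```

```text
the job is handed in; nothing more can be done
None
```

I did all the steps and handed the job in at about 31 s. No verdict was reported, and the least certain point is that the screw is fully tight.

- **Screw:** I seated the red driver's blade in the slot and turned it clockwise with about 12 to 27 N of push. The top camera shows the slot turned about 1.29 rad (±0.1). The head sank about 3.3 mm and then stopped, and the torque rose from about 0.06 to 0.21 N m.
    - **Disagreement:** The gripper turned 1.8 rad in all, about 0.5 rad more than the slot. Play in the slot and twist or slip in the grip would explain most of that. Over the last 0.2 rad the torque stayed flat instead of rising steeply as I would expect at a hard stop. I read it as fully tight, but I had no direct joint reading.
- **Driver:** It is back upright in its own hole. It touched down at the same height as when I picked it up, and it was within about a pixel of its starting place in the picture.
- **Key:** I held it at the first click for over a second at about 6 to 7.5 N, with no second-stage travel visible in the hand's height. I then pressed it on another 4.3 mm to the bottom at 17.6 N and let go.
- **Final view:** The key is free, the bystanders in view are where they were, and the arm is clear. The battery was only partly in that last view.

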